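# Stand the instrument foot over the bench duct's hidden crossbar

## Robot

A 7-joint arm with a two-finger parallel gripper is mounted at the origin on the work surface. World frame = base frame: x ahead of the robot, y to its left, z up, the work surface at z = 0. Lengths are in m, angles in rad, forces in N, time in s.
With the tool pointing down it reaches from about 0.4 to 0.875 m from the base axis. Payload 19.3 kg.
Tool frame: the origin (TCP) lies between the finger pads; the fingertips stand bot.tcp_to_tips ahead of it and the grasp point (between the pads) is the TCP (bot.tcp_to_tips is the distance from the TCP to the fingertips, in m); z points along the fingers, y is the line along which they close (so a half turn about z gives the same grasp; the last joint's range is limited). The gripper opens to 85 mm and grips with 20 to 120 N. Pads are 22 mm wide; open, the fingers measure 114 mm over their backs; the gripper's body (76 mm by 85 mm) begins 54 mm behind the grasp point. The pads swing forward as they close: fully open they stand 13 mm farther back than shut.
Start: joints at [-1.317, 0.521, -0.036, 1.599, 0.021, 1.021, -0.113], TCP at [0.199, 0.593, 0.25] pointing down, gripper open.
Joint ranges: [-2.91, 2.91], [-0.3, 2.13], [-1.5, 1.42], [0.17, 2.43], [-1.26, 4.41], [0.16, 1.93], [-2.52, 2.52]. Speed limits (rad/s): [1.89, 1.89, 2.39, 2.39, 3.01, 3.01, 3.01].

## Interface

Orientations are given as [roll, pitch, yaw] about the fixed x, y, z axes, in that order (R = Rz(yaw) Ry(pitch) Rx(roll)).
In Python, from workcell import telemetry, grab_frame, bot gives the robot as it stands. The module is installed in compiled form; this text tells all that it offers.
- The arm moves only by the shell command python3 -m crank 'ROWS' [FORCE]. ROWS is text: rows parted by semicolons, each of 7 numbers parted by spaces: the finger opening in m, from 0 to 0.0854, then the shift along the tool's x, y, z in m, then the turn, a rotation vector about the tool's x, y, z in degrees. A call has exactly 8 rows; each row shifts and turns the commanded pose from where the row before left it, along the tool's axes as they then stand; what a row does not reach is not made up. A row lasts 1/12 s, in which the tool goes at most 41.7 mm and 7.16 degrees, less where a joint would pass 70% of its speed; a pose out of reach is approached as far as the arm can. A call with a gripper value outside its range is refused whole. The fingers move at their own pace and stop on an object; FORCE is the grip in N (left out, the last holds). Time passes only in rows, so rows that do not move let the fingers close, or fill a call up. It gives the time, the measured TCP pose, the force, the opening and the grip force at its end, in the units of the state.
- telemetry.observe(): the state, without advancing time (a new reading comes with each control period).
- grab_frame(name): name is "scene" or "top" or "wrist"; returns a dict with "pixels" (384x512x3 uint8, red, green, blue), "depth" (384x512 float32, m along the optical axis (not along the pixel's ray), 0 where there is no reading), "vertical_fov" (degrees; the focal length in pixels is half the picture's height over the tangent of half this angle, whatever the lens; pixels are square), "cx", "cy" (the principal point, pixels), "distortion" ([k1, k2, p1, p2, k3] as OpenCV has them; the pictures are not rectified), "R" (3x3) and "t" (3): a world point X has camera coordinates R X + t; the wrist camera has in their place "hand_eye" (4x4, takes a point from camera to tool coordinates, whose origin is the TCP and whose axes are the flange's). Camera axes: x right, y down, z forward; pixel columns grow to the right and rows downward; lengths in m; the calibration is good to about 2 mm. A picture is of the moment at which its call begins: read the wrist's pose just before it.
- bot.job_done(): hands the job in; it is judged then, once.
The state is a dict: "clock": time; "qpos": joint angles; "qd": joint speeds; "joint_efforts": joint torques, N m; "position": TCP position; "tool_rot": TCP orientation; "force": force on the tool from outside, world axes, zero at the start; "moment": the same for the moment, N m; "grip_width": finger opening in m; "finger_force": force on a finger pad.
Only numpy, scipy, OpenCV 4.12 (cv2) and the standard library are available. Lean on these libraries where they do the work, as an engineer would, in place of code of your own. Each camera call takes 0.05 s, during which the arm holds its last target. There are 200 camera calls.

## Task

A single crossbar is hidden somewhere under the grey cover of the white bench duct. Feel for it by pressing lightly along the cover with the closed fingertips, and rest a moment pressing on the firm place where the cover does not rock. Then pick up the steel instrument foot and set it gently upright on the cover right above the bar, nowhere else on the cover, so that the cover stays level under it; let go, and leave the jar, the beaker and the tip box alone.

Things in the scene. Friction and masses are not known exactly. Their poses are not given: they have to be found in the camera images.
- duct: White open-topped duct box fixed on the bench, 170 mm (its x) by 380 mm (its y) and 60 mm high, walls 12 mm thick, with outlets on its -x side. Origin: centre of its underside, on the bench. z up, y along the duct.
- cover: Dark grey rigid cover lying flush in the duct's mouth, 141 mm (its x) by 348 mm (its y), 6 mm thick. Origin: centre of its top face; axes as the duct's while unloaded. It floats level on soft springs and bears from below on one hidden round crossbar running across the duct (along x), up to 80 mm either way from the duct's middle along y. Never rock it by over 0.1 rad or press it with over 20 N.
- mouth (a point): Middle of the duct's mouth, 60 mm above the bench, level with the unloaded cover's top. Pressed right above the bar the cover yields only 0.1 mm per N; elsewhere it rocks about the bar, pressed side dipping, by 0.08 rad per N m (force times distance d from the bar along y), and springs back: sink = F * (0.1 mm + 80 mm * d * d), d in m. A press of 4 to 6 N shows it well.
- foot: The foot itself, loose; origin at the centre of its underside.
- foot_mid (a point): Centre (on the axis, half-way up, 33.5 mm above its underside) of the steel instrument foot: a round base 64 mm across and 22 mm high with a plain upright stem 30 mm across and 45 mm tall on top, 67 mm high in all, about 0.8 kg (within 10 %). Grip it by the stem from above, about 12 mm above this point. It starts on the bench beside one end of the duct.
- jar: Amber glass jar with black cap, 60 mm across, 85 mm high, beside the other end of the duct; origin at the centre of its underside. Leave alone.
- beaker: Open glass beaker, 68 mm across, 80 mm high, beyond the duct; origin at the centre of its underside. Leave alone.
- tipbox: Green open tip box with dividers, 85 by 120 mm, 50 mm high, beyond the duct; origin at the centre of its underside. Leave alone.
Not all that is in view belongs to the job. What is shaped like the foot but blue, purple or red is not meant.

How it is judged:
By the outcome, as a careful person would: the job done as asked, in the order asked, and still so for the second after the job is handed in, with the robot touching nothing.
It also fails if it takes over 70 s, if anything falls off the work surface, if the arm or the gripper's body presses on something with over 40 N, if the wrist force passes 120 N, or if a joint passes its speed limit or range.

## Working session

There is one attempt and no reset: what is moved stays moved. The work goes in short steps, Python scripts to look and compute and a shell command to move; the robot and the scene stay as the last step left them, time stands still between calls to the robot, and variables do not carry over. Pictures are saved under pics/ and viewed, at most 10 in all, crops included, and the job is handed in when it is done.

```bash
mkdir -p pics; python3 - <<'E'
from workcell import telemetry, grab_frame, bot
import cv2,numpy as np
s=telemetry.observe(); print({k:np.round(v,4).tolist() for k,v in s.items()}, bot.tcp_to_tips)
for n in("scene","top"):
    f=grab_frame(n); np.savez(f"pics/{n}0.npz",**f); cv2.imwrite(f"pics/{n}0.png",f["pixels"][:,:,::-1])
    print(n,f["vertical_fov"],f["cx"],f["cy"],f["distortion"],np.round(f["R"],3).tolist(),f["t"])
E
```

```text
{'clock': 0.0, 'qpos': [-1.3172, 0.522, -0.0363, 1.6, 0.0212, 1.0211, -0.1128], 'qd': [-0.0006, 0.0012, 0.0001, -0.0008, 0.0006, 0.0, 0.0012], 'joint_efforts': [0.0002, -92.7088, 1.98, -36.9964, 0.0178, 0.0077, 0.0], 'position': [0.1988, 0.5922, 0.2497], 'tool_rot': [-3.1405, 0.0001, 2.8178], 'force': [-0.092, 0.4885, -0.0508], 'moment': [-0.0139, -0.0242, -0.014], 'finger_force': 0.0, 'grip_width': 0.0853} 0.019
scene 43.17848441215269 251.18732166951878 193.35131857600086 [-0.14008187  0.          0.          0.          0.        ] [[0.266, 0.964, 0.009], [0.776, -0.208, -0.595], [-0.572, 0.165, -0.803]] [-0.22787858 -0.39412571  1.61207892]
top 43.02790847340481 257.9547541068871 193.4827148630182 [-0.12392441  0.          0.          0.          0.        ] [[0.006, -1.0, -0.001], [-0.992, -0.005, -0.126], [0.126, 0.002, -0.992]] [0.05279163 0.59892249 1.4397093 ]
```

View pics/top0.png

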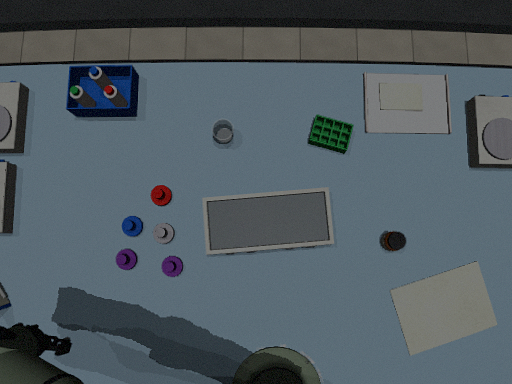

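View pics/scene0.png

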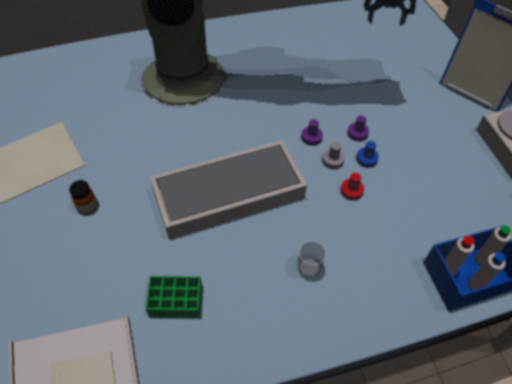

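The top view shows the duct at cols 203–334, rows 188–254. The grey foot is at (164,233), with decoys in blue (132,226), red (161,195) and purple (126,259), (172,266). The scene view agrees, with the foot at (333,155).

```bash
cat > h.py <<'E'
import numpy as np,cv2
def K(f):
    h=f["pixels"].shape[0]; a=h/2/np.tan(np.radians(float(f["vertical_fov"]))/2)
    return np.array([[a,0,float(f["cx"])],[0,a,float(f["cy"])],[0,0,1]])
def ray(f,uv,z,R=None,t=None):
    R=f["R"] if R is None else R; t=f["t"] if t is None else t
    n=cv2.undistortPoints(np.array(uv,float).reshape(-1,1,2),K(f),np.array(f["distortion"]))[:,0]
    d=np.c_[n,np.ones(len(n))]@R; o=-R.T@t
    return o+d*((z-o[2])/d[:,2])[:,None]
def wristRt(f,s):
    from scipy.spatial.transform import Rotation as Ro
    Rt=Ro.from_euler("xyz",s["tool_rot"]).as_matrix(); H=np.array(f["hand_eye"])
    Rwc=Rt@H[:3,:3]; o=Rt@H[:3,3]+np.array(s["position"])
    return Rwc.T,-Rwc.T@o
E
python3 - <<'E'
from h import *
for n in("top","scene"):
    f=dict(np.load(f"pics/{n}0.npz")); p=f["pixels"]; hsv=cv2.cvtColor(p,cv2.COLOR_RGB2HSV)
    print(n,"bench hsv",hsv[290,300] if n=="top" else hsv[250,100])
    # low saturation = grey/white
    m=((hsv[...,1]<60)&(hsv[...,2]>60)).astype(np.uint8)
    N,l,st,c=cv2.connectedComponentsWithStats(m)
    for i in range(1,N):
        if st[i,4]>60: print(st[i],np.round(c[i],1), np.round(ray(f,[c[i]],.03)[0],3))
    for nm,lo,hi in(("red",0,8),("blue",105,125),("purple",135,160)):
        m=((hsv[...,0]>=lo)&(hsv[...,0]<=hi)&(hsv[...,1]>150)&(hsv[...,2]>50)).astype(np.uint8)
        N,l,st,c=cv2.connectedComponentsWithStats(m)
        for i in range(1,N):
            if st[i,4]>100: print(nm,st[i],np.round(ray(f,[c[i]],.025)[0],3))
    if n=="top":
        q=p[180:260,195:345]; h=hsv[180:260,195:345]
        m=((h[...,1]<60)&(h[...,2]>60)).astype(np.uint8)
        cs,_=cv2.findContours(m,0,1); c=max(cs,key=cv2.contourArea)+np.array([195,180])
        r=cv2.minAreaRect(c); b=cv2.boxPoints(r); print("duct box",b.round(1).tolist()); P=ray(f,b,.06); print(P.round(3).tolist(), P.mean(0), [np.linalg.norm(P[i]-P[i-1]) for i in range(4)])
        d=P[1]-P[0]; e=P[2]-P[1]; print(np.degrees(np.arctan2(d[1],d[0])),np.degrees(np.arctan2(e[1],e[0])))
        print("foot crop"); print(hsv[220:246:2,150:180:3].tolist()[6]) 
        D=f["depth"]; print(D[233,164],D[220,268],D[300,300])
E
```

```text
top bench hsv [101  60 120]
[    0    27   512    39 16252] [255.7  44.6] [1.082 0.066 0.03 ]
[    0    62   512   322 71171] [283.8 208.5] [ 0.554 -0.023  0.03 ]
[55 64 16 26 82] [64.3 74.5] [0.985 0.687 0.03 ]
[89 67 13 13 70] [96.2 74. ] [0.985 0.58  0.03 ]
[   0   74   27   75 1141] [  8.3 110.7] [0.866 0.869 0.03 ]
[ 32  82  31  28 150] [45.9 96.3] [0.913 0.743 0.03 ]
[70 85 13 14 76] [77.  92.5] [0.924 0.639 0.03 ]
[104  85  13  14  70] [111.2  92.6] [0.921 0.526 0.03 ]
[  0 160   9  74 342] [  2.1 191. ] [0.603 0.867 0.03 ]
[393 196  22  18 106] [403.8 205.8] [ 0.564 -0.392  0.03 ]
[495 317  17  25  77] [505.3 328.7] [ 0.184 -0.708  0.03 ]
[482 336  17  18  81] [491.  345.5] [ 0.134 -0.66   0.03 ]
[454 339  28  23 160] [467.3 350.1] [ 0.123 -0.583  0.03 ]
[439 348  14  20  63] [444.4 356.7] [ 0.105 -0.511  0.03 ]
[469 350  27  34 175] [481.  369.7] [ 0.061 -0.627  0.03 ]
[ 45 356  34  21 108] [ 62.6 365.8] [0.07  0.646 0.03 ]
[  0 364  29  20 253] [  9.  376.9] [0.027 0.819 0.03 ]
[ 79 365  22  19 112] [ 90.1 376.3] [0.042 0.559 0.03 ]
[415 364  19  20  89] [424.3 375.3] [ 0.0
[... 1033 characters left out ...]
1 0.03 ]
[496   4  16  11  84] [503.3   8.8] [-0.087  1.333  0.03 ]
[354  61  14  25  63] [361.9  73.6] [0.172 0.57  0.03 ]
[493 227  19  16 148] [501.2 235.7] [0.855 0.676 0.03 ]
[456 237  19  17 147] [463.9 246.6] [0.855 0.559 0.03 ]
[487 251  19  25 181] [494.6 262.4] [0.919 0.615 0.03 ]
[490 319  22  18 136] [499.4 327.4] [1.074 0.535 0.03 ]
[ 367  343  145   41 3361] [459. 369.] [1.131 0.394 0.03 ]
blue [468   0  27  21 216] [-0.124  1.258  0.025]
blue [357 142  21  24 287] [0.504 0.443 0.025]
blue [ 433  239   79   59 1232] [0.923 0.538 0.025]
blue [494 251  13  12 104] [0.907 0.643 0.025]
purple [350 125  18  12 112] [0.412 0.451 0.025]
purple [303 129  18  13 116] [0.393 0.31  0.025]
```

```bash
python3 - <<'E'
from h import *
f=dict(np.load("pics/top0.npz")); p=f["pixels"]; hsv=cv2.cvtColor(cv2.medianBlur(p,3),cv2.COLOR_RGB2HSV)
m=((hsv[...,1]<35)&(hsv[...,2]>60)).astype(np.uint8)
N,l,st,c=cv2.connectedComponentsWithStats(m)
for i in range(1,N):
    if st[i,4]>60 and 140<c[i][0]<345 and 170<c[i][1]<280:
        print(st[i],c[i],ray(f,[c[i]],.022)[0].round(3))
        if st[i,4]>1000:
            cs,_=cv2.findContours((l==i).astype(np.uint8),0,1); b=cv2.boxPoints(cv2.minAreaRect(max(cs,key=cv2.contourArea)))
            P=ray(f,b,.06); print(P.round(3).tolist(),P.mean(0).round(3),[np.linalg.norm(P[k]-P[k-1]).round(3) for k in range(4)])
            d=P[1]-P[0]; print(np.degrees(np.arctan2(d[1],d[0])))
# cover: dark grey within
m=((hsv[...,1]<45)&(hsv[...,2]>40)&(hsv[...,2]<hsv[190:250,210:330,2].mean()+25)).astype(np.uint8)
print("cover hsv",hsv[220,268],"wall",hsv[190:193,300:301].tolist())
D=f["depth"]
# foot: plane-height of pixels by depth
for u,v in((164,233),(164,230),(165,232),(158,237),(268,220)):
    n=cv2.undistortPoints(np.array([[[u,v]]],float),K(f),f["distortion"])[0,0]
    print(u,v,(f["R"].T@(np.r_[n,1]*D[v,u]-f["t"])).round(3))
b=cv2.resize(p[170:290,100:260][:,:,::-1],None,fx=5,fy=5,interpolation=cv2.INTER_CUBIC); cv2.imwrite("pics/crop1.png",b)
E
```

```text
[ 202  187  132   68 7384] [267.23429036 220.51760563] [0.518 0.027 0.022]
[[0.584, 0.227, 0.06], [0.619, -0.157, 0.06], [0.442, -0.17, 0.06], [0.409, 0.209, 0.06]] [0.513 0.027 0.06 ] [np.float64(0.176), np.float64(0.386), np.float64(0.177), np.float64(0.381)]
-84.84373365337419
[153 223  22  21 312] [162.84615385 232.53205128] [0.479 0.346 0.022]
cover hsv [99 21 84] wall [[[23, 8, 121]], [[30, 12, 123]], [[30, 8, 121]]]
164 233 [0.476 0.333 0.067]
164 230 [0.484 0.334 0.067]
165 232 [0.479 0.332 0.058]
158 237 [0.463 0.351 0.069]
268 220 [0.517 0.026 0.058]
```

View pics/crop1.png

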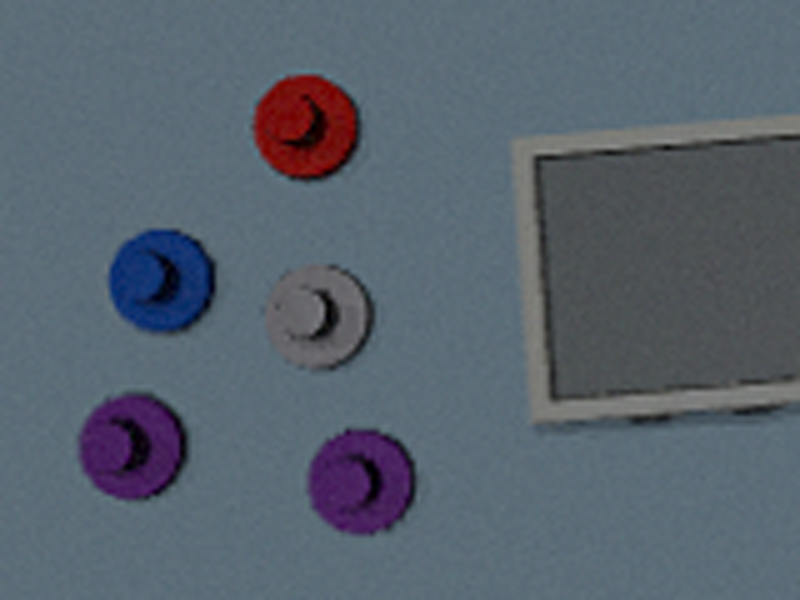

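The grey foot is at about world (0.478, 0.343). The duct centre is (0.513, 0.027), with its axis turned about 5.2° (measured size 176×383, near the given 170×380). I'll move over the duct with the gripper closed.

```bash
r="0"; python3 -m crank '0 -0.03 -0.0272 0 0 0 0;0 -0.03 -0.0272 0 0 0 0;0 -0.03 -0.0272 0 0 0 0;0 -0.03 -0.0272 0 0 0 0;0 -0.03 -0.0272 0 0 0 0;0 -0.03 -0.0272 0 0 0 0;0 -0.03 -0.0272 0 0 0 0;0 -0.03 -0.0272 0 0 0 0' 40
python3 -m crank '0 -0.03 -0.0272 0 0 0 0;0 -0.03 -0.0272 0 0 0 0;0 -0.03 -0.0272 0 0 0 0;0 -0.03 -0.0272 0 0 0 0;0 -0.03 -0.0272 0 0 0 0;0 -0.03 -0.0272 0 0 0 0;0 -0.03 -0.0272 0 0 0 0;0 -0.03 -0.0272 0 0 0 0'
python3 -m crank '0 0 0 0 0 0 -6;0 0 0 0.02 0 0 -6;0 0 0 0.03 0 0 -6;0 0 0 0.03 0 0 -5.7;0 0 0 0.02 0 0 0;0 0 0 0.01 0 0 0;0 0 0 0 0 0 0;0 0 0 0 0 0 0'
```

```text
clock: 0.77
position: [0.3576, 0.3079, 0.2503]
tool_rot: [-3.141, -0.0, 2.818]
force: [1.2, -0.6, 0.6]
grip_width: 0.0002
finger_force: 0.0
clock: 1.43
position: [0.5159, 0.0252, 0.2503]
tool_rot: [-3.142, -0.0, 2.818]
force: [0.6, 1.3, -0.2]
grip_width: -0.0
finger_force: 0.0
clock: 2.1
position: [0.5156, 0.0271, 0.1407]
tool_rot: [-3.141, -0.0, -3.053]
force: [0.0, 0.9, 1.1]
grip_width: 0.0003
finger_force: 0.0
```

```bash
cat > m.py <<'E'
from workcell import telemetry, grab_frame
import numpy as np
P=[];F=[]
for _ in range(5):
    grab_frame("wrist"); s=telemetry.observe(); P.append(s["position"]); F.append(s["force"])
a=np.radians(5.1); p=np.mean(P,0); d=p[:2]-[0.513,0.027]
print("t%.2f"%s["clock"],"pos",p.round(4),"sd z",np.std(P,0)[2].round(5),"F",np.mean(F,0).round(2),"sd",np.std(F,0).round(2),"duct xy",[round(float(d@[np.cos(a),np.sin(a)]),4),round(float(d@[-np.sin(a),np.cos(a)]),4)])
E
python3 -m crank '0 0 0.02 0 0 0 0;0 0 0.03 0 0 0 0;0 0 0.03 0.01 0 0 0;0 0 0.02 0.02 0 0 0;0 0 0.01 0.018 0 0 0;0 0 0 0 0 0 0;0 0 0 0 0 0 0;0 0 0 0 0 0 0' >/dev/null; python3 m.py
python3 -m crank '0 0 0 0.004 0 0 0;0 0 0 0.004 0 0 0;0 0 0 0.003 0 0 0;0 0 0 0.002 0 0 0;0 0 0 0.001 0 0 0;0 0 0 0 0 0 0;0 0 0 0 0 0 0;0 0 0 0 0 0 0'; python3 m.py
```

```text
t3.02 pos [0.5063 0.136  0.0935] sd z 0.00027 F [0.1  0.11 0.2 ] sd [0.47 0.58 0.31] duct xy [0.003, 0.1092]
clock: 3.68
position: [0.5055, 0.1367, 0.0783]
tool_rot: [-3.141, -0.0, -3.052]
force: [-0.1, -0.7, 1.4]
grip_width: -0.0001
finger_force: 0.9
t3.93 pos [0.5056 0.1367 0.0784] sd z 2e-05 F [-0.68 -0.73  1.99] sd [0.37 0.3  0.28] duct xy [0.0024, 0.1099]
```

```bash
python3 -m crank '0 0 0 0.0005 0 0 0;0 0 0 0.0005 0 0 0;0 0 0 0 0 0 0;0 0 0 0 0 0 0;0 0 0 0 0 0 0;0 0 0 0 0 0 0;0 0 0 0 0 0 0;0 0 0 0 0 0 0'|grep force; python3 m.py
```

```text
force: [-0.7, -0.2, 4.5]
finger_force: 2.3
t4.85 pos [0.5056 0.1367 0.0773] sd z 3e-05 F [-1.17 -1.22  3.95] sd [0.56 0.37 0.57] duct xy [0.0024, 0.1099]
```

```bash
python3 -m crank '0 0 0 0.0005 0 0 0;0 0 0 0.0005 0 0 0;0 0 0 0 0 0 0;0 0 0 0 0 0 0;0 0 0 0 0 0 0;0 0 0 0 0 0 0;0 0 0 0 0 0 0;0 0 0 0 0 0 0'|grep force; python3 m.py
python3 -m crank '0 0 0 -0.01 0 0 0;0 0 0 -0.005 0 0 0;0 0 -0.03 0 0 0 0;0 0 -0.04 0 0 0 0;0 0 -0.04 0 0 0 0;0 0 -0.04 0 0 0 0;0 0 0 0 0 0 0;0 0 0 0 0 0 0' >/dev/null; python3 m.py
python3 -m crank '0 0 0 0.005 0 0 0;0 0 0 0.005 0 0 0;0 0 0 0.002 0 0 0;0 0 0 0.001 0 0 0;0 0 0 0 0 0 0;0 0 0 0 0 0 0;0 0 0 0 0 0 0;0 0 0 0 0 0 0' |grep force; python3 m.py
```

```text
force: [-1.1, -2.3, 7.2]
finger_force: 3.4
t5.77 pos [0.5056 0.1367 0.0764] sd z 1e-05 F [-1.28 -1.28  7.  ] sd [0.14 0.52 0.32] duct xy [0.0024, 0.1099]
t6.68 pos [ 0.5191 -0.0118  0.0916] sd z 0.00011 F [-0.25  0.18  0.24] sd [0.4  0.4  0.37] duct xy [0.0027, -0.0392]
force: [-0.1, 0.6, 1.3]
finger_force: 0.4
t7.60 pos [ 0.5191 -0.0127  0.0784] sd z 2e-05 F [-0.43  0.58  0.9 ] sd [0.39 0.67 0.5 ] duct xy [0.0025, -0.0401]
```

```bash
python3 -m crank '0 0 0 0.0006 0 0 0;0 0 0 0.0007 0 0 0;0 0 0 0.0007 0 0 0;0 0 0 0 0 0 0;0 0 0 0 0 0 0;0 0 0 0 0 0 0;0 0 0 0 0 0 0;0 0 0 0 0 0 0'|grep force; python3 m.py
```

```text
force: [0.2, 0.2, 3.6]
finger_force: 1.8
t8.52 pos [ 0.5191 -0.0127  0.0763] sd z 1e-05 F [-0.29 -0.29  3.88] sd [0.38 0.42 0.7 ] duct xy [0.0025, -0.04]
```

```bash
python3 -m crank '0 0 0 -0.008 0 0 0;0 0 0.014 0 0 0 0;0 0 0.014 0 0 0 0;0 0 0 0.0035 0 0 0;0 0 0 0.0035 0 0 0;0 0 0 0 0 0 0;0 0 0 0 0 0 0;0 0 0 0 0 0 0' |grep force; python3 m.py
python3 -m crank '0 0 0 0.0005 0 0 0;0 0 0 0.0005 0 0 0;0 0 0 0 0 0 0;0 0 0 0 0 0 0;0 0 0 0 0 0 0;0 0 0 0 0 0 0;0 0 0 0 0 0 0;0 0 0 0 0 0 0' |grep force; python3 m.py;python3 m.py
```

```text
force: [-0.4, 2.6, 4.0]
finger_force: 2.0
t9.43 pos [0.5166 0.0149 0.0774] sd z 2e-05 F [0.4  2.12 4.04] sd [0.38 0.82 0.74] duct xy [0.0025, -0.0124]
force: [0.7, 1.4, 6.7]
finger_force: 3.4
t10.35 pos [0.5166 0.015  0.0764] sd z 1e-05 F [-0.61  0.28  6.95] sd [0.24 0.3  0.3 ] duct xy [0.0025, -0.0123]
t10.60 pos [0.5166 0.0149 0.0764] sd z 1e-05 F [-0.02  0.86  6.2 ] sd [0.58 0.42 0.27] duct xy [0.0025, -0.0123]
```

```bash
python3 -m crank '0 0 0 -0.008 0 0 0;0 0 0.0306 0 0 0 0;0 0 0.031 0 0 0 0;0 0 0 0.003 0 0 0;0 0 0 0.002 0 0 0;0 0 0 0.0005 0 0 0;0 0 0 0 0 0 0;0 0 0 0 0 0 0' |grep force; python3 m.py
```

```text
force: [-0.0, -0.1, 2.5]
finger_force: 0.8
t11.52 pos [0.5111 0.0758 0.0789] sd z 1e-05 F [-0.04 -1.07  1.87] sd [0.62 0.84 0.52] duct xy [0.0024, 0.0488]
```

```bash
python3 -m crank '0 0 0 0.0002 0 0 0;0 0 0 0.0002 0 0 0;0 0 0 0 0 0 0;0 0 0 0 0 0 0;0 0 0 0 0 0 0;0 0 0 0 0 0 0;0 0 0 0 0 0 0;0 0 0 0 0 0 0' |grep force; python3 m.py
```

```text
force: [-0.1, -3.9, 5.7]
finger_force: 2.8
t12.43 pos [0.5111 0.0762 0.0785] sd z 1e-05 F [-0.29 -3.83  5.14] sd [0.11 0.38 0.24] duct xy [0.0025, 0.0491]
```

```bash
python3 -m crank '0 0 0 0 0 0 0;0 0 0 0 0 0 0;0 0 0 0 0 0 0;0 0 0 0 0 0 0;0 0 0 0 0 0 0;0 0 0 0 0 0 0;0 0 0 0 0 0 0;0 0 0 0 0 0 0' |grep force
python3 -m crank '0 0 0 -0.01 0 0 0;0 0 0 -0.03 0 0 0;0.08 0 0 -0.04 0 0 0;0.08 0.002 0.03 -0.04 0 0 0;0.08 0.002 0.04 0 0 0 0;0.08 0.002 0.04 0 0 0 0;0.08 0.002 0.04 0 0 0 0;0.08 0.001 0.04 0 0 0 0' |grep force
python3 -m crank '0.08 0 0.04 0 0 0 0;0.08 0 0.03 0 0 0 0;0.08 0 0.009 0 0 0 0;0.08 0 0 0 0 0 0;0.08 0 0 0 0 0 0;0.08 0 0 0 0 0 0;0.08 0 0 0 0 0 0;0.08 0 0 0 0 0 0'
python3 - <<'E'
from workcell import telemetry, grab_frame
from h import *
s=telemetry.observe(); f=grab_frame("wrist"); np.savez("pics/w1.npz",pos=s["position"],rot=s["tool_rot"],**f); cv2.imwrite("pics/w1.png",f["pixels"][:,:,::-1])
R,t=wristRt(f,s); print("cam at",(-R.T@t).round(3),f["vertical_fov"])
E
```

```text
force: [-0.7, -4.3, 5.6]
finger_force: 2.8
force: [1.7, -0.0, 0.1]
finger_force: 0.0
clock: 14.43
position: [0.4791, 0.3376, 0.192]
tool_rot: [-3.141, 0.0, -3.053]
force: [-0.4, 1.1, -0.2]
grip_width: 0.0799
finger_force: 0.0
cam at [0.401 0.329 0.315] 60.82897472106245
```

View pics/w1.png

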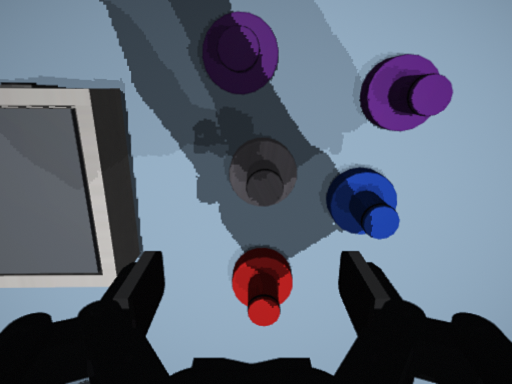

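In the wrist view the grey foot has its base centred near (263,171) and its stem top near (264,188). Red is at (263,285), blue at (364,203), and the duct is on the left.

```bash
python3 - <<'E'
from h import *
f=dict(np.load("pics/w1.npz")); s={"position":f["pos"],"tool_rot":f["rot"]}; R,t=wristRt(f,s)
hsv=cv2.cvtColor(cv2.medianBlur(f["pixels"],3),cv2.COLOR_RGB2HSV)
m=((hsv[...,1]<35)&(hsv[...,2]>25)).astype(np.uint8); m[:130]=0;m[215:]=0;m[:,:220]=0;m[:,310:]=0
N,l,st,c=cv2.connectedComponentsWithStats(m); i=1+np.argmax(st[1:,4]); print(st[i],c[i])
mm=(l==i).astype(np.uint8);cs,_=cv2.findContours(mm,0,1); k=max(cs,key=cv2.contourArea)[:,0]
base=ray(f,k[k[:,1]<175],.022,R,t)  # upper rim of base top (far side may be side wall)
def circ(P):
    A=np.c_[2*P[:,:2],np.ones(len(P))]; q=np.linalg.lstsq(A,(P[:,:2]**2).sum(1),rcond=None)[0]; return q[:2],np.sqrt(q[2]+q[:2]@q[:2])
print("base fit",circ(base))
print("stem top",ray(f,[(265,187)],.067,R,t).round(4))
C=ray(f,[(263,171)],.022,R,t);print("base ctr",C.round(4))
x,y=f["pos"][:2]; a=f["rot"][2]
for q in(circ(base)[0],ray(f,[(265,187)],.067,R,t)[0,:2]):
    d=q-[x,y]; print("tool shift",d@[np.cos(a),np.sin(a)],d@[np.sin(a),-np.cos(a)])
E
```

```text
[ 230  138   67   68 3522] [262.45939807 171.71124361]
base fit (array([0.47338796, 0.34562271]), np.float64(0.029806053794503566))
stem top [[0.4755 0.3465 0.067 ]]
base ctr [[0.4738 0.3463 0.022 ]]
tool shift 0.005000970950170061 0.008504641181001754
tool shift 0.002839728106393238 0.009216752362379907
```

```bash
python3 -m crank '0.085 0.004 0.0087 0 0 0 0;0.085 0 0 0.03 0 0 0;0.085 0 0 0.035 0 0 0;0.085 0 0 0.035 0 0 0;0.085 0 0 0.03 0 0 0;0.085 0 0 0.0165 0 0 0;0.085 0 0 0 0 0 0;0.085 0 0 0 0 0 0'
python3 -m crank '0.02 0 0 0 0 0 0;0.02 0 0 0 0 0 0;0.02 0 0 0 0 0 0;0.02 0 0 0 0 0 0;0.02 0 0 0 0 0 0;0.02 0 0 0 0 0 0;0.02 0 0 0 0 0 0;0.02 0 0 0 0 0 0' 50
```

```text
clock: 15.15
position: [0.4735, 0.3472, 0.045]
tool_rot: [-3.141, -0.001, -3.052]
force: [-0.9, 0.1, 0.8]
grip_width: 0.0849
finger_force: 0.0
clock: 15.82
position: [0.4742, 0.3475, 0.0461]
tool_rot: [3.141, 0.001, -3.052]
force: [-1.1, -0.5, 9.0]
grip_width: 0.0293
finger_force: 48.5
```

```bash
python3 -m crank '0.02 0 0 -0.005 0 0 0;0.02 0 0 -0.015 0 0 0;0.02 0 0 -0.025 0 0 0;0.02 0 0 -0.03 0 0 0;0.02 0 0 -0.02 0 0 0;0.02 0 0 -0.005 0 0 0;0.02 0 0 0 0 0 0;0.02 0 0 0 0 0 0'
python3 -m crank '0.02 0 -0.01 0 0 0 0;0.02 -0.001 -0.02 0 0 0 0;0.02 -0.0015 -0.03 0 0 0 0;0.02 -0.0015 -0.035 0 0 0 0;0.02 -0.0015 -0.035 0 0 0 0;0.02 -0.0015 -0.035 0 0 0 0;0.02 -0.0015 -0.035 0 0 0 0;0.02 -0.0015 -0.03 0 0 0 0' | grep -E "pos|width|force"
python3 -m crank '0.02 0 -0.02 0 0 0 0;0.02 0 -0.015 0 0 0 0;0.02 0 -0.0084 0 0 0 0;0.02 0 0 0 0 0 0;0.02 0 0 0 0 0 0;0.02 0 0 0 0 0 0;0.02 0 0 0 0 0 0;0.02 0 0 0 0 0 0'; python3 m.py
python3 - <<'E'
from workcell import grab_frame
import cv2,numpy as np
a=grab_frame("scene")["pixels"][110:240,130:320]; cv2.imwrite("pics/s2.png",cv2.resize(a,None,fx=4,fy=4)[:,:,::-1])
E
```

```text
clock: 16.48
position: [0.4734, 0.3466, 0.1441]
tool_rot: [-3.141, -0.001, -3.052]
force: [-0.6, 0.4, -8.9]
grip_width: 0.0288
finger_force: 51.2
position: [0.5036, 0.1156, 0.1438]
force: [1.2, 0.5, -7.8]
grip_width: 0.0292
finger_force: 51.0
clock: 17.82
position: [0.5083, 0.0765, 0.1451]
tool_rot: [3.141, -0.0, -3.05]
force: [-0.1, -0.0, -8.2]
grip_width: 0.029
finger_force: 51.1
t18.07 pos [0.5083 0.0761 0.1452] sd z 4e-05 F [-0.09  0.26 -8.61] sd [0.48 0.3  0.37] duct xy [-0.0003, 0.0493]
```

View pics/s2.png

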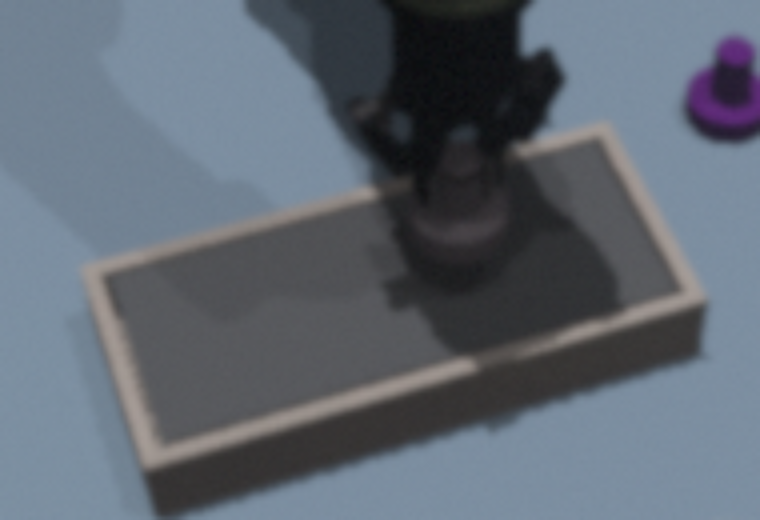

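The foot hangs upright over the cover at crop (465,215). I expect contact at TCP z ≈ 0.106.

```bash
python3 -m crank '0.02 0 0 0.008 0 0 0;0.02 0 0 0.012 0 0 0;0.02 0 0 0.01 0 0 0;0.02 0 0 0.005 0 0 0;0.02 0 0 0.001 0 0 0;0.02 0 0 0.0005 0 0 0;0.02 0 0 0 0 0 0;0.02 0 0 0 0 0 0' | grep -E "pos|force"; python3 m.py
python3 -m crank '0.02 0 0 0.0006 0 0 0;0.02 0 0 0.0006 0 0 0;0.02 0 0 0.0005 0 0 0;0.02 0 0 0.0005 0 0 0;0.02 0 0 0 0 0 0;0.02 0 0 0 0 0 0;0.02 0 0 0 0 0 0;0.02 0 0 0 0 0 0' | grep -E "pos|force"; python3 m.py
```

```text
position: [0.5086, 0.0757, 0.1091]
force: [-0.5, -0.3, -8.5]
finger_force: 51.3
t19.03 pos [0.5086 0.0757 0.109 ] sd z 7e-05 F [-0.01 -0.2  -8.46] sd [0.47 0.4  0.33] duct xy [-0.0001, 0.0489]
position: [0.5084, 0.0756, 0.1065]
force: [0.1, -0.2, -8.6]
finger_force: 51.3
t19.95 pos [0.5084 0.0756 0.1065] sd z 1e-05 F [ 0.17  0.27 -8.55] sd [0.34 0.38 0.44] duct xy [-0.0003, 0.0488]
```

```bash
python3 -m crank '0.02 0 0.0005 0.0003 0 0 0;0.02 0 0 0.0003 0 0 0;0.02 0 0 0.0002 0 0 0;0.02 0 0 0.0002 0 0 0;0.02 0 0 0 0 0 0;0.02 0 0 0 0 0 0;0.02 0 0 0 0 0 0;0.02 0 0 0 0 0 0' | grep -E "pos|force"; python3 m.py
```

```text
position: [0.5084, 0.0762, 0.1056]
force: [-2.3, 0.9, -2.8]
finger_force: 51.3
t20.87 pos [0.5084 0.0762 0.1056] sd z 2e-05 F [-1.28  1.2  -3.73] sd [0.19 0.55 0.53] duct xy [-0.0002, 0.0494]
```

```bash
python3 -m crank '0.02 0 0 0.0002 0 0 0;0.02 0 0 0.0002 0 0 0;0.02 0 0 0 0 0 0;0.02 0 0 0 0 0 0;0.02 0 0 0 0 0 0;0.02 0 0 0 0 0 0;0.02 0 0 0 0 0 0;0.02 0 0 0 0 0 0' 20| grep -E "pos|force"; python3 m.py
```

```text
position: [0.5084, 0.0762, 0.1052]
force: [-2.5, 2.1, 0.8]
finger_force: 51.7
t21.78 pos [0.5084 0.0762 0.1051] sd z 1e-05 F [-1.91  1.83  1.04] sd [0.51 0.53 0.48] duct xy [-0.0002, 0.0494]
```

```bash
python3 -m crank '0.032 0 0 0 0 0 0;0.034 0 0 0 0 0 0;0.038 0 0 0 0 0 0;0.045 0 0 0 0 0 0;0.055 0 0 0 0 0 0;0.065 0 0 0 0 0 0;0.075 0 0 0 0 0 0;0.08 0 0 0 0 0 0'
python3 -m crank '0.08 0 0 -0.005 0 0 0;0.08 0 0 -0.015 0 0 0;0.08 0 0 -0.025 0 0 0;0.08 0 0 -0.03 0 0 0;0.08 0 0 -0.03 0 0 0;0.08 0 0 -0.02 0 0 0;0.08 0 0 0 0 0 0;0.08 0 0 0 0 0 0'
python3 - <<'E'
from workcell import telemetry,grab_frame
from h import *
s=telemetry.observe();f=grab_frame("wrist"); np.savez("pics/w3.npz",pos=s["position"],rot=s["tool_rot"],**f)
cv2.imwrite("pics/w3.png",f["pixels"][:,:,::-1])
R,t=wristRt(f,s); D=f["depth"]; v,u=np.mgrid[0:384:2,0:512:2]; v=v.ravel();u=u.ravel(); z=D[v,u]
n=cv2.undistortPoints(np.c_[u,v].astype(float).reshape(-1,1,2),K(f),f["distortion"])[:,0]
X=(np.c_[n,np.ones(len(n))]*z[:,None]-t)@R
a=np.radians(5.1); d=X[:,:2]-[0.513,0.027]; dx=d@[np.cos(a),np.sin(a)]; dy=d@[-np.sin(a),np.cos(a)]
k=(z>0)&(abs(dx)<.062)&(abs(dy)<.165)&(abs(X[:,2]-.06)<.015)&(np.hypot(dx,dy-.049)>.045)
A=np.c_[dx[k],dy[k],np.ones(k.sum())]; print("cover slopes",np.linalg.lstsq(A,X[k,2],rcond=None)[0],k.sum())
k=(z>0)&(X[:,2]>.115)&(X[:,2]<.14)&(np.hypot(dx,dy-.049)<.03); print("stem top duct xyz",dx[k].mean(),dy[k].mean(),X[k,2].mean(),X[k,2].std(),k.sum())
k=(z>0)&(abs(X[:,2]-.082)<.005)&(np.hypot(dx,dy-.049)<.045); print("base x",dx[k].min(),dx[k].max(),"y",dy[k].min(),dy[k].max())
E
```

```text
clock: 22.45
position: [0.5084, 0.0761, 0.1051]
tool_rot: [-3.142, 0.0, -3.052]
force: [-0.4, -0.2, -0.1]
grip_width: 0.0797
finger_force: 0.0
clock: 23.12
position: [0.5087, 0.0762, 0.2312]
tool_rot: [3.141, 0.002, -3.052]
force: [-0.3, 0.2, 0.3]
grip_width: 0.08
finger_force: 0.0
cover slopes [ 9.26130927e-05 -1.18076750e-03  5.86531236e-02] 9813
stem top duct xyz 0.0012625506528858223 0.04795338470633704 0.12505537407857834 0.0016610116566260307 320
base x -0.028738415922167953 0.0309230332824698 y 0.016832253761801533 0.07846112741761305
```

View pics/w3.png

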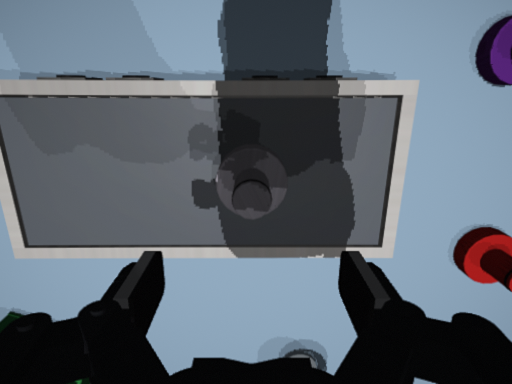

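The foot stands upright at about (252,185), centred across the cover. The cover's slope is about 1 mrad, so it is level. The gripper is well clear.

```bash
python3 -c "
from workcell import bot
print(bot.job_done())"
```

```text
the job is handed in; nothing more can be done
None
```

I found the bar about 49 mm from the duct's middle along +y, rested on it at about 5 N, and set the foot upright there with the cover level to about 1 mrad; the job was handed in at about 23 s, but no verdict came back.

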